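Rake the connector heap into an even layer

TASK

Take the small rake from its stand and rake the heap of metal connectors along the tray into an even single layer: no piece on top of another and at least two pieces in each of the three fields marked on the bed. Draw with the teeth resting lightly on the bed all the way from the heaped end to the empty one, do not press hard on the bed or the pieces, touch the pieces only with the rake and leave the other things on the bench alone. Finish with the rake standing back in its stand.

Things in the scene. Friction and masses are not known exactly. Their poses are not given: they have to be found in the camera images.
- tray: White open tray, outside 168 (x) x 258 (y) x 46 high mm, walls 6 mm. Origin: centre of its underside; y along its length. Its flat dark-blue bed (154 x 244 mm) is stiff (1 mm per 12 N). Its top lies 12 to 24 mm above the underside and slopes along y, one end 5 to 9 mm higher than the other, set anew each time and not measured: feel for it. White lines across it at y = -40 and +40 mm part it into three fields.
- rake_grip (a point): Hand rake standing upright in its stand, leaning at most a few degrees. This point: middle of the place to hold on its red handle, 105 mm above the tooth tips. z up the handle, x along the row of teeth. Handle flat-sided, 22 (x) x 16 (y) mm, from 34 to 134 mm above the tips: pinch it from above across the 16 mm.
- rake_edge (a point): The same rake: middle of the row of teeth, at the tips, 105 mm straight below the hold point. Dark steel head, 46 mm wide (x), 6 mm thick (y), 34 mm high; 4 teeth 5 mm wide, 22 mm long, 8 mm gaps (no piece passes). Rake mass about 0.12 kg. Keep the press on the bed and the pieces under about 10 N (14 N does damage).
- stand: Rust-coloured rake stand fixed to the bench, base 80 x 70 mm. Origin: centre of its underside. The slot for the teeth runs along its x, open at both ends, 8.4 mm wide, with a flared mouth about 20 mm wide. Slot floor 8 mm, top of the straight slot 28 mm, top of the mouth about 37 mm above the bench. Home: tooth tips on the slot floor, rake in the middle of the slot's length.
- piece1_c (a point): Loose metal connector shell, a steel block 19 x 16 x 12 mm with a black mouth and two 3.5 mm legs under one long edge, so that it lies askew; about 16 g, one of nine heaped two layers deep at one end of the tray's bed; this point is its centre.
- piece2_c (a point): Loose metal connector shell, a steel block 19 x 16 x 12 mm with a black mouth and two 3.5 mm legs under one long edge, so that it lies askew; about 16 g, one of nine heaped two layers deep at one end of the tray's bed; this point is its centre.
- piece3_c (a point): Loose metal connector shell, a steel block 19 x 16 x 12 mm with a black mouth and two 3.5 mm legs under one long edge, so that it lies askew; about 16 g, one of nine heaped two layers deep at one end of the tray's bed; this point is its centre.
- piece4_c (a point): Loose metal connector shell, a steel block 19 x 16 x 12 mm with a black mouth and two 3.5 mm legs under one long edge, so that it lies askew; about 16 g, one of nine heaped two layers deep at one end of the tray's bed; this point is its centre.
- piece5_c (a point): Loose metal connector shell, a steel block 19 x 16 x 12 mm with a black mouth and two 3.5 mm legs under one long edge, so that it lies askew; about 16 g, one of nine heaped two layers deep at one end of the tray's bed; this point is its centre.
- piece6_c (a point): Loose metal connector shell, a steel block 19 x 16 x 12 mm with a black mouth and two 3.5 mm legs under one long edge, so that it lies askew; about 16 g, one of nine heaped two layers deep at one end of the tray's bed; this point is its centre.
- piece7_c (a point): Loose metal connector shell, a steel block 19 x 16 x 12 mm with a black mouth and two 3.5 mm legs under one long edge, so that it lies askew; about 16 g, one of nine heaped two layers deep at one end of the tray's bed; this point is its centre.
- piece8_c (a point): Loose metal connector shell, a steel block 19 x 16 x 12 mm with a black mouth and two 3.5 mm legs under one long edge, so that it lies askew; about 16 g, one of nine heaped two layers deep at one end of the tray's bed; this point is its centre.
- piece9_c (a point): Loose metal connector shell, a steel block 19 x 16 x 12 mm with a black mouth and two 3.5 mm legs under one long edge, so that it lies askew; about 16 g, one of nine heaped two layers deep at one end of the tray's bed; this point is its centre.
- spool: Bystander: green spool of solder, 52 mm diameter, 46 mm high, behind the tray; origin centre of the underside.
- flux: Bystander: white bottle with red cap, 48 mm diameter, 100 mm high; origin centre of the underside.
- tape: Bystander: brown tape roll lying flat, 84 mm diameter, 24 mm high; origin centre of the underside.
Mind the look-alikes: they are no part of the job. Leave any purple or turquoise look-alike of the part that bears rake_grip alone.

How it is judged:
On the way, in this order (a step that is already met when the one before it is completed fails the run):
1. the rake is lifted out of its stand (z of rake_edge in the frame of stand above 0.045 m), for 0.1 s.
2. the teeth rest on the bed in one of its end fields (contact force between rake and tray above 0.3 N and z of rake_edge in the frame of tray below 0.03 m and horizontal distance between rake_edge and tray below 0.14 m and (y of rake_edge in the frame of tray above 0.045 m or y of rake_edge in the frame of tray below -0.045 m)), for 0.1 s.
3. the rake is drawn across the middle of the bed with its teeth resting on it (contact force between rake and tray above 0.3 N and z of rake_edge in the frame of tray below 0.03 m and horizontal distance between rake_edge and tray below 0.14 m and not (y of rake_edge in the frame of tray above 0.02 m or y of rake_edge in the frame of tray below -0.02 m) and linear speed of rake above 0.01 m/s), for 0.15 s.
4. the teeth rest on the bed out from the middle again (contact force between rake and tray above 0.3 N and z of rake_edge in the frame of tray below 0.03 m and horizontal distance between rake_edge and tray below 0.14 m and (y of rake_edge in the frame of tray above 0.025 m or y of rake_edge in the frame of tray below -0.025 m)), for 0.05 s.
At the end, for the whole second after the job is handed in: Pieces still on the bed in one layer (centres 10 to 37 mm above the tray's underside, 12 mm apart from above), two or more in each field (split at tray y = -40 and 40 mm); rake still in its slot, teeth within 6 mm of the floor, upright and in line to 0.2 rad, 12 mm from centre (y of any of piece2_c, piece3_c, piece4_c, piece5_c, piece6_c, piece7_c, piece8_c, piece9_c in the frame of tray below -0.04 m and y of any of piece1_c, piece3_c, piece4_c, piece5_c, piece6_c, piece7_c, piece8_c, piece9_c in the frame of tray below -0.04 m and y of any of piece1_c, piece2_c, piece4_c, piece5_c, piece6_c, piece7_c, piece8_c, piece9_c in the frame of tray below -0.04 m and y of any of piece1_c, piece2_c, piece3_c, piece5_c, piece6_c, piece7_c, piece8_c, piece9_c in the frame of tray below -0.04 m and y of any of piece1_c, piece2_c, piece3_c, piece4_c, piece6_c, piece7_c, piece8_c, piece9_c in the frame of tray below -0.04 m and y of any of piece1_c, piece2_c, piece3_c, piece4_c, piece5_c, piece7_c, piece8_c, piece9_c in the frame of tray below -0.04 m and y of any of piece1_c, piece2_c, piece3_c, piece4_c, piece5_c, piece6_c, piece8_c, piece9_c in the frame of tray below -0.04 m and y of any of piece1_c, piece2_c, piece3_c, piece4_c, piece5_c, piece6_c, piece7_c, piece9_c in the frame of tray below -0.04 m and y of any of piece1_c, piece2_c, piece3_c, piece4_c, piece5_c, piece6_c, piece7_c, piece8_c in the frame of tray below -0.04 m and (y of piece2_c in the frame of tray between -0.04 and 0.04 m or y of piece3_c in the frame of tray between -0.04 and 0.04 m or y of piece4_c in the frame of tray between -0.04 and 0.04 m or y of piece5_c in the frame of tray between -0.04 and 0.04 m or y of piece6_c in the frame of tray between -0.04 and 0.04 m or y of piece7_c in the frame of tray between -0.04 and 0.04 m or y of piece8_c in the frame of tray between -0.04 and 0.04 m or y of piece9_c in the frame of tray between -0.04 and 0.04 m) and (y of piece1_c in the frame of tray between -0.04 and 0.04 m or y of piece3_c in the frame of tray between -0.04 and 0.04 m or y of piece4_c in the frame of tray between -0.04 and 0.04 m or y of piece5_c in the frame of tray between -0.04 and 0.04 m or y of piece6_c in the frame of tray between -0.04 and 0.04 m or y of piece7_c in the frame of tray between -0.04 and 0.04 m or y of piece8_c in the frame of tray between -0.04 and 0.04 m or y of piece9_c in the frame of tray between -0.04 and 0.04 m) and (y of piece1_c in the frame of tray between -0.04 and 0.04 m or y of piece2_c in the frame of tray between -0.04 and 0.04 m or y of piece4_c in the frame of tray between -0.04 and 0.04 m or y of piece5_c in the frame of tray between -0.04 and 0.04 m or y of piece6_c in the frame of tray between -0.04 and 0.04 m or y of piece7_c in the frame of tray between -0.04 and 0.04 m or y of piece8_c in the frame of tray between -0.04 and 0.04 m or y of piece9_c in the frame of tray between -0.04 and 0.04 m) and (y of piece1_c in the frame of tray between -0.04 and 0.04 m or y of piece2_c in the frame of tray between -0.04 and 0.04 m or y of piece3_c in the frame of tray between -0.04 and 0.04 m or y of piece5_c in the frame of tray between -0.04 and 0.04 m or y of piece6_c in the frame of tray between -0.04 and 0.04 m or y of piece7_c in the frame of tray between -0.04 and 0.04 m or y of piece8_c in the frame of tray between -0.04 and 0.04 m or y of piece9_c in the frame of tray between -0.04 and 0.04 m) and (y of piece1_c in the frame of tray between -0.04 and 0.04 m or y of piece2_c in the frame of tray between -0.04 and 0.04 m or y of piece3_c in the frame of tray between -0.04 and 0.04 m or y of piece4_c in the frame of tray between -0.04 and 0.04 m or y of piece6_c in the frame of tray between -0.04 and 0.04 m or y of piece7_c in the frame of tray between -0.04 and 0.04 m or y of piece8_c in the frame of tray between -0.04 and 0.04 m or y of piece9_c in the frame of tray between -0.04 and 0.04 m) and (y of piece1_c in the frame of tray between -0.04 and 0.04 m or y of piece2_c in the frame of tray between -0.04 and 0.04 m or y of piece3_c in the frame of tray between -0.04 and 0.04 m or y of piece4_c in the frame of tray between -0.04 and 0.04 m or y of piece5_c in the frame of tray between -0.04 and 0.04 m or y of piece7_c in the frame of tray between -0.04 and 0.04 m or y of piece8_c in the frame of tray between -0.04 and 0.04 m or y of piece9_c in the frame of tray between -0.04 and 0.04 m) and (y of piece1_c in the frame of tray between -0.04 and 0.04 m or y of piece2_c in the frame of tray between -0.04 and 0.04 m or y of piece3_c in the frame of tray between -0.04 and 0.04 m or y of piece4_c in the frame of tray between -0.04 and 0.04 m or y of piece5_c in the frame of tray between -0.04 and 0.04 m or y of piece6_c in the frame of tray between -0.04 and 0.04 m or y of piece8_c in the frame of tray between -0.04 and 0.04 m or y of piece9_c in the frame of tray between -0.04 and 0.04 m) and (y of piece1_c in the frame of tray between -0.04 and 0.04 m or y of piece2_c in the frame of tray between -0.04 and 0.04 m or y of piece3_c in the frame of tray between -0.04 and 0.04 m or y of piece4_c in the frame of tray between -0.04 and 0.04 m or y of piece5_c in the frame of tray between -0.04 and 0.04 m or y of piece6_c in the frame of tray between -0.04 and 0.04 m or y of piece7_c in the frame of tray between -0.04 and 0.04 m or y of piece9_c in the frame of tray between -0.04 and 0.04 m) and (y of piece1_c in the frame of tray between -0.04 and 0.04 m or y of piece2_c in the frame of tray between -0.04 and 0.04 m or y of piece3_c in the frame of tray between -0.04 and 0.04 m or y of piece4_c in the frame of tray between -0.04 and 0.04 m or y of piece5_c in the frame of tray between -0.04 and 0.04 m or y of piece6_c in the frame of tray between -0.04 and 0.04 m or y of piece7_c in the frame of tray between -0.04 and 0.04 m or y of piece8_c in the frame of tray between -0.04 and 0.04 m) and y of any of piece2_c, piece3_c, piece4_c, piece5_c, piece6_c, piece7_c, piece8_c, piece9_c in the frame of tray above 0.04 m and y of any of piece1_c, piece3_c, piece4_c, piece5_c, piece6_c, piece7_c, piece8_c, piece9_c in the frame of tray above 0.04 m and y of any of piece1_c, piece2_c, piece4_c, piece5_c, piece6_c, piece7_c, piece8_c, piece9_c in the frame of tray above 0.04 m and y of any of piece1_c, piece2_c, piece3_c, piece5_c, piece6_c, piece7_c, piece8_c, piece9_c in the frame of tray above 0.04 m and y of any of piece1_c, piece2_c, piece3_c, piece4_c, piece6_c, piece7_c, piece8_c, piece9_c in the frame of tray above 0.04 m and y of any of piece1_c, piece2_c, piece3_c, piece4_c, piece5_c, piece7_c, piece8_c, piece9_c in the frame of tray above 0.04 m and y of any of piece1_c, piece2_c, piece3_c, piece4_c, piece5_c, piece6_c, piece8_c, piece9_c in the frame of tray above 0.04 m and y of any of piece1_c, piece2_c, piece3_c, piece4_c, piece5_c, piece6_c, piece7_c, piece9_c in the frame of tray above 0.04 m and y of any of piece1_c, piece2_c, piece3_c, piece4_c, piece5_c, piece6_c, piece7_c, piece8_c in the frame of tray above 0.04 m and z of piece1_c in the frame of tray between 0.01 and 0.037 m and z of piece2_c in the frame of tray between 0.01 and 0.037 m and z of piece3_c in the frame of tray between 0.01 and 0.037 m and z of piece4_c in the frame of tray between 0.01 and 0.037 m and z of piece5_c in the frame of tray between 0.01 and 0.037 m and z of piece6_c in the frame of tray between 0.01 and 0.037 m and z of piece7_c in the frame of tray between 0.01 and 0.037 m and z of piece8_c in the frame of tray between 0.01 and 0.037 m and z of piece9_c in the frame of tray between 0.01 and 0.037 m and horizontal distance between each of piece1_c, piece2_c, piece3_c, piece4_c, piece5_c, piece6_c, piece7_c, piece8_c, piece9_c and tray below 0.15 m and linear speed of each of piece1, piece2, piece3, piece4, piece5, piece6, piece7, piece8, piece9, rake below 0.02 m/s and horizontal distance between each of piece2_c, piece3_c, piece4_c, piece5_c, piece6_c, piece7_c, piece8_c, piece9_c and piece1_c above 0.012 m and horizontal distance between each of piece3_c, piece4_c, piece5_c, piece6_c, piece7_c, piece8_c, piece9_c and piece2_c above 0.012 m and horizontal distance between each of piece4_c, piece5_c, piece6_c, piece7_c, piece8_c, piece9_c and piece3_c above 0.012 m and horizontal distance between each of piece5_c, piece6_c, piece7_c, piece8_c, piece9_c and piece4_c above 0.012 m and horizontal distance between each of piece6_c, piece7_c, piece8_c, piece9_c and piece5_c above 0.012 m and horizontal distance between each of piece7_c, piece8_c, piece9_c and piece6_c above 0.012 m and horizontal distance between each of piece8_c, piece9_c and piece7_c above 0.012 m and horizontal distance between piece9_c and piece8_c above 0.012 m and horizontal distance between rake_edge and stand below 0.012 m and z of rake_edge in the frame of stand below 0.014 m and angle between rake_grip's own z axis and vertical below 0.2 rad and angle between the x axis of rake_grip and the x axis of stand, either way round below 0.2 rad); the robot touches nothing.
It fails at once if the rake presses or knocks against the tray or its bed with more than 14 N (contact force between rake and tray above 14 N).
It fails at once if the rake presses on a piece with more than 15 N (contact force between rake and piece1 above 15 N or contact force between rake and piece2 above 15 N or contact force between rake and piece3 above 15 N or contact force between rake and piece4 above 15 N or contact force between rake and piece5 above 15 N or contact force between rake and piece6 above 15 N or contact force between rake and piece7 above 15 N or contact force between rake and piece8 above 15 N or contact force between rake and piece9 above 15 N).
It fails at once if the gripper or arm touches a piece (only the rake may) (contact force between any of the fingers, the arm and piece1 above 0.3 N or contact force between any of the fingers, the arm and piece2 above 0.3 N or contact force between any of the fingers, the arm and piece3 above 0.3 N or contact force between any of the fingers, the arm and piece4 above 0.3 N or contact force between any of the fingers, the arm and piece5 above 0.3 N or contact force between any of the fingers, the arm and piece6 above 0.3 N or contact force between any of the fingers, the arm and piece7 above 0.3 N or contact force between any of the fingers, the arm and piece8 above 0.3 N or contact force between any of the fingers, the arm and piece9 above 0.3 N).
It fails at once if a bystander (spool, bottle or tape) is moved by more than 15 mm (distance of any of spool, flux, tape from where it was at the start of the episode above 0.015 m).
It also fails if it takes over 72 s, if anything falls off the work surface, if the arm or the gripper's body presses on something with over 40 N, if the wrist force passes 120 N, or if a joint passes its speed limit or range.

ROBOT

A 7-joint arm with a two-finger parallel gripper is mounted at the origin on the work surface. World frame = base frame: x ahead of the robot, y to its left, z up, the work surface at z = 0. Lengths are in m, angles in rad, forces in N, time in s.
With the tool pointing down it reaches from about 0.4 to 0.85 m from the base axis. Payload 10.4 kg.
Tool frame: the origin (TCP) lies midway between the tips of the shut fingers; the grasp point (between the pads) lies 19 mm behind it (r.grasp_offset is the distance from the TCP to the grasp point, in m); z points along the fingers, y is the line along which they close (so a half turn about z gives the same grasp; the last joint's range is limited). The gripper opens to 87 mm and grips with 3 to 60 N. Pads are 19 mm wide; open, the fingers measure 117 mm over their backs; the gripper's body (75 mm by 190 mm) begins 51 mm behind the grasp point.
Start: joints at [1.139, 0.332, -0.065, 1.46, 0.022, 1.35, -0.088], TCP at [0.248, -0.574, 0.223] pointing down, gripper open.
Joint ranges: [-2.6, 2.6], [-0.5, 2.12], [-1.47, 1.34], [0.16, 2.42], [-1.27, 4.41], [0.06, 2.06], [-2.6, 2.6]. Speed limits (rad/s): [2.22, 2.22, 2.79, 2.79, 3.14, 3.14, 3.14].

INTERFACE

Orientations are given as a unit quaternion [x, y, z, w].
In Python, from bench import r gives the robot as it stands.
- The arm moves only by the tool drive_tool, never from a script. Its argument "moves" is a list that holds one entry, the list of rows, each a list of 7 numbers: the shift along the tool's x, y, z in m, then the turn, a rotation vector about the tool's x, y, z in rad, then the opening, from 0 (shut) to 1 (fully open). In form: [[[tx, ty, tz, ax, ay, az, jaw], ...]]. A call has 1 to 10 rows; each row shifts and turns the commanded pose from where the row before left it, along the tool's axes as they then stand; what a row does not reach is not made up. A row lasts 1/10 s, in which the tool goes at most 50 mm and 8.59 degrees, less where a joint would pass 70% of its speed; a pose out of reach is approached as far as the arm can. A call is refused whole if a number of a shift passes 0.05 or a number of a turn 0.15, either way. A call with a gripper value outside its range is refused whole. The fingers move at their own pace and stop on an object; "squeeze" is the grip in N (left out, the last holds). Time passes only in rows, so rows that do not move let the fingers close. It gives the time, the measured TCP pose, the force, the opening and the grip force at its end, in the units of the state.
- r.read_state(): the state, without advancing time (a new reading comes with each control period).
- r.camera(name): name is "side" or "top"; returns the picture (420x560x3 uint8, red, green, blue); there is no depth.
- r.camera_info(name): a dict with "mtx" (3x3 intrinsics, pixels), "rvec" (rotation vector, rad) and "tvec" (3), from world to camera coordinates, as OpenCV has them. Camera axes: x right, y down, z forward; pixel columns grow to the right and rows downward; lengths in m; the calibration is good to about 2 mm. A picture is of the moment at which its call begins. camera_info takes no time and is no camera call.
- r.close_job(): hands the job in; it is judged then, once.
Trained networks look in the newest picture that a camera, given by its name, has taken for a name from the list of things; names that differ only in an ending like _2 or _b are one class to them, and where a whole thing is asked for, a point or a joint stands for the part that bears it (a point fixed in the world has none). Each returns a list of dicts, best first, with "conf" (0 to 1); they miss things now and then, are a little off and sometimes report something else, mostly with a low value. They report only what shows in the picture. A call takes as long as a camera call. They do not tell look-alikes from the thing itself.
- r.find_in(camera, query): "bbox" ([left, top, right, bottom] in pixels, round what is visible of it).
- r.place_of(camera, query): "at" ([column, row] in pixels: a listed point, or the origin of a listed thing).
The state is a dict: "time": time; "joint_positions": joint angles; "joint_vel": joint speeds; "joint_torque": joint torques, N m; "ee_pos": TCP position; "eef_rot": TCP orientation; "ft_force": force on the tool from outside, world axes, zero at the start; "torque": the same for the moment, N m; "width": finger opening in m; "grip_force": force on a finger pad.
Only numpy, scipy, OpenCV 4.12 (cv2) and the standard library are available. Lean on these libraries where they do the work, as an engineer would, in place of code of your own. Each camera call takes 0.05 s, during which the arm holds its last target. There are 200 camera calls.

## Working session

There is one attempt and no reset: what is moved stays moved. The work goes in short steps, Python scripts to look and compute and a tool call to move; the robot and the scene stay as the last step left them, time stands still between calls to the robot, and variables do not carry over. Pictures are saved under pics/ and viewed, at most 10 in all, crops included, and the job is handed in when it is done.

Besides the shell and the picture viewer there is one more tool, called after "Request:" as name([rows], argument=value, ...), one row to a line, values as JSON. drive_tool: Moves the arm, as the interface text tells. Its arguments: {"type":"object","properties":{"moves":{"type":"array"},"squeeze":{"type":"number"}},"required":["moves"]}

```bash
mkdir -p pics; ls; cat > h.py <<'E'
from bench import r
import numpy as np, cv2
from scipy.spatial.transform import Rotation as R
def ray(cam,uv):
    i=r.camera_info(cam);K=np.array(i["mtx"],float);Rm=cv2.Rodrigues(np.array(i["rvec"],float))[0];t=np.array(i["tvec"],float).ravel()
    d=Rm.T@np.linalg.solve(K,np.array([uv[0],uv[1],1.]));return -Rm.T@t,d
def at_z(cam,uv,z):
    c,d=ray(cam,uv);return c+d*(z-c[2])/d[2]
def tri(uv1,uv2):
    A=[];b=[]
    for cam,uv in(("top",uv1),("side",uv2)):
        c,d=ray(cam,uv);d=d/np.linalg.norm(d);P=np.eye(3)-np.outer(d,d);A.append(P);b.append(P@c)
    return np.linalg.lstsq(np.vstack(A),np.hstack(b),rcond=None)[0]
def proj(cam,p):
    i=r.camera_info(cam);return cv2.projectPoints(np.array(p,float).reshape(-1,3),np.array(i["rvec"],float),np.array(i["tvec"],float),np.array(i["mtx"],float),None)[0].reshape(-1,2)
def save(cam,name):
    im=r.camera(cam);cv2.imwrite(f"pics/{name}.png",cv2.cvtColor(im,cv2.COLOR_RGB2BGR));return im
E
python3 - <<'E'
from h import *
a=save("top","t0");b=save("side","s0")
for c in("top","side"):
    for q in("tray","stand","rake_grip","rake_edge","piece1_c","spool","flux","tape"):
        print(c,q,[(np.round(x["at"]).tolist(),round(x["conf"],2)) for x in r.place_of(c,q)][:10])
    print(np.round(ray(c,(280,210)),2))
s=r.read_state();print({k:np.round(s[k],3).tolist() for k in("time","ee_pos","eef_rot","ft_force","width")})
E
```

```text
pics
top tray [([214.0, 231.0], 0.64)]
top stand [([377.0, 246.0], 0.86)]
top rake_grip [([429.0, 230.0], 0.84), ([386.0, 238.0], 0.77), ([374.0, 244.0], 0.66), ([370.0, 290.0], 0.49), ([245.0, 155.0], 0.35)]
top rake_edge [([364.0, 200.0], 0.84), ([375.0, 245.0], 0.79), ([360.0, 290.0], 0.67), ([419.0, 237.0], 0.58)]
top piece1_c [([244.0, 242.0], 0.48), ([306.0, 150.0], 0.42)]
top spool [([243.0, 156.0], 0.67)]
top flux [([304.0, 149.0], 0.97), ([243.0, 224.0], 0.34)]
top tape [([169.0, 155.0], 0.88)]
[[ 0.41 -0.08  1.  ]
 [ 0.19  0.03 -0.98]]
side tray [([245.0, 274.0], 0.75), ([267.0, 263.0], 0.71), ([274.0, 257.0], 0.6), ([252.0, 250.0], 0.43)]
side stand []
side rake_grip [([383.0, 204.0], 0.98), ([363.0, 177.0], 0.85), ([322.0, 166.0], 0.55)]
side rake_edge [([323.0, 197.0], 0.87), ([360.0, 206.0], 0.84), ([381.0, 233.0], 0.66), ([375.0, 192.0], 0.55)]
side piece1_c [([270.0, 260.0], 0.43)]
side spool [([214.0, 222.0], 0.79)]
side flux [([255.0, 199.0], 0.75)]
side tape [([152.0, 260.0], 0.65)]
[[-0.11  0.6   0.84]
 [ 0.57 -0.53 -0.62]]
{'time': 0.9, 'ee_pos': [0.248, -0.574, 0.223], 'eef_rot': [0.979, 0.203, 0.0, 0.0], 'ft_force': [1.115, -0.45, 0.224], 'width': 0.087}
```

View pics/t0.png

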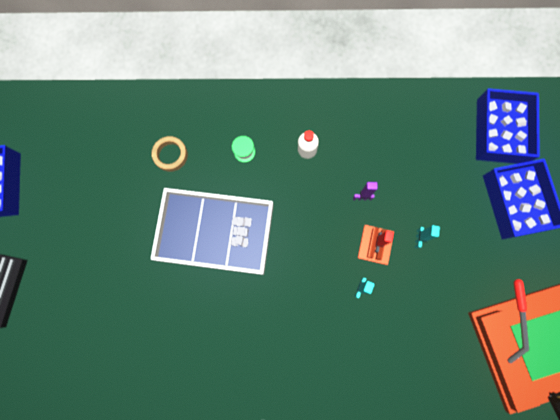

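View pics/s0.png

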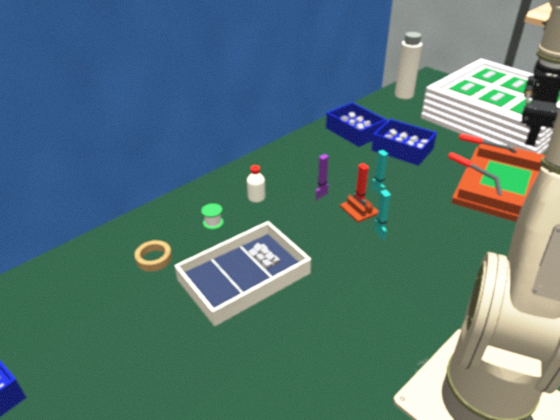

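The top view shows the tray rim at about (164,189)-(272,201)-(264,273)-(152,261), with the heap at its right end near (241,232). The stand and red rake are at (377,245). Look-alikes are at (370,190), (430,234) and (366,288). The side view shows the red handle at (362,180).

```bash
python3 - <<'E'
from h import *
a=cv2.cvtColor(cv2.imread("pics/t0.png"),cv2.COLOR_BGR2RGB);b=cv2.cvtColor(cv2.imread("pics/s0.png"),cv2.COLOR_BGR2RGB)
cr=lambda im,x,y,w,h,k:cv2.resize(im[y:y+h,x:x+w],None,fx=k,fy=k,interpolation=cv2.INTER_CUBIC)
A=cr(a,340,170,110,140,4);B=cr(b,300,140,90,140,4)[:560]
cv2.imwrite("pics/c0.png",cv2.cvtColor(np.hstack([A[:560,:440],B[:560,:360]]),cv2.COLOR_RGB2BGR))
# tray: fit rim rectangle at z=.046
m=((a.min(2)>150)).astype(np.uint8);m[:,:140]=0;m[:,285:]=0;m[:180]=0;m[285:]=0
n,l,st,_=cv2.connectedComponentsWithStats(m);k=1+st[1:,4].argmax()
ys,xs=np.where(l==k);W=np.array([at_z("top",(x,y),.046)[:2] for x,y in zip(xs,ys)])
rc=cv2.minAreaRect((W*1000).astype(np.float32));print("rect",rc,st[k])
for q,z in(((244,156),0),((306,145),.1),((169,153),.02),((371,185),.13),((435,231),.13),((369,287),.13),((376,245),.03)):print(q,np.round(at_z("top",q,z),3))
hs=cv2.cvtColor(b,cv2.COLOR_RGB2HSV)
for nm,im,(x0,y0,x1,y1) in(("top",a,(340,215,410,275)),("side",b,(335,150,385,225))):
    s=im[y0:y1,x0:x1].astype(int)
    red=(s[...,0]>140)&(s[...,1]<55)
    rust=(s[...,0]>110)&(s[...,0]-s[...,2]>60)&(s[...,1]>=45)
    for t,mm in(("red",red),("rust",rust)):
        yy,xx=np.where(mm);p=np.c_[xx+x0,yy+y0].astype(np.float32)
        print(nm,t,len(p),cv2.minAreaRect(p),p.mean(0))
        print(cv2.boxPoints(cv2.minAreaRect(p)).round(1).tolist())
E
```

```text
Traceback (most recent call last):
  File "h.py", line 8, in at_z
    c,d=ray(cam,uv);return c+d*(z-c[2])/d[2]
        ~~~^^^^^^^^
  File "h.py", line 5, in ray
    i=r.camera_info(cam);K=np.array(i["mtx"],float);Rm=cv2.Rodrigues(np.array(i["rvec"],float))[0];t=np.array(i["tvec"],float).ravel()
ValueError: time passes only in moves, steps and waits
```

View pics/c0.png

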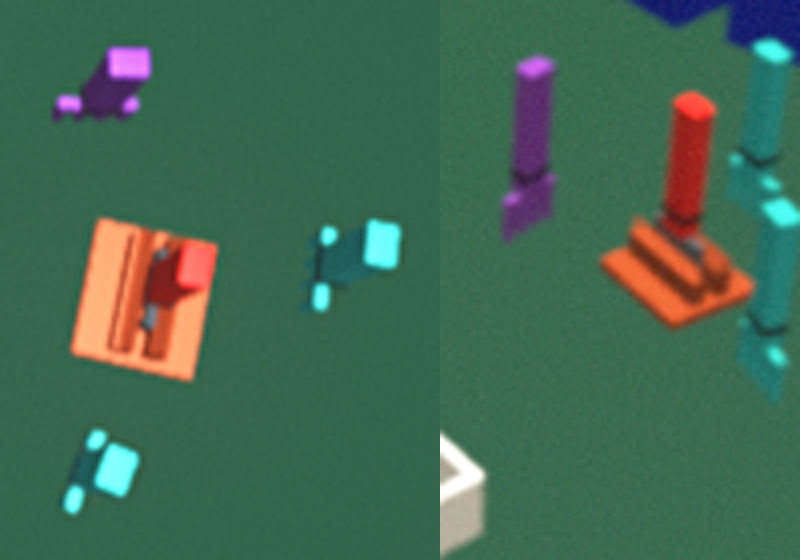

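The crop shows the stand corners, in full-image pixels, at about (364.5,224.5), (394.2,230.7), (388,265) and (358,258.5). The slot runs roughly vertically in the image. The handle top is at about (389,236).

```bash
python3 - <<'E'
from bench import r
import json,numpy as np
json.dump({c:{k:np.asarray(v).tolist() for k,v in r.camera_info(c).items()} for c in("top","side")},open("cal.json","w"))
E
sed -i 's/r.camera_info(cam)/CAL[cam]/; 1a import json\nCAL=json.load(open("cal.json"))' h.py; sed -i 's/r.camera_info(cam)/CAL[cam]/' h.py
cat > m.py <<'E'
from h import *
a=cv2.cvtColor(cv2.imread("pics/t0.png"),cv2.COLOR_BGR2RGB);b=cv2.cvtColor(cv2.imread("pics/s0.png"),cv2.COLOR_BGR2RGB)
m=((a.min(2)>150)).astype(np.uint8);m[:,:140]=0;m[:,285:]=0;m[:180]=0;m[285:]=0
n,l,st,_=cv2.connectedComponentsWithStats(m);k=1+st[1:,4].argmax()
ys,xs=np.where(l==k);W=np.array([at_z("top",(x,y),.046)[:2] for x,y in zip(xs,ys)])
rc=cv2.minAreaRect((W*1000).astype(np.float32));print("rect",rc,st[k]);print(cv2.boxPoints(rc).round().tolist())
for q,z in(((244,156),0),((306,145),.1),((169,153),.02),((371,185),.134),((435,231),.134),((369,287),.134),((376,245),.03)):print(q,np.round(at_z("top",q,z),3))
S=np.array([at_z("top",q,.01) for q in((364.5,224.5),(394.2,230.7),(388,265),(358,258.5))]);print("stand",S.round(4).tolist(),S.mean(0))
for i in range(4):
    d=S[(i+1)%4]-S[i];print(np.linalg.norm(d),np.degrees(np.arctan2(d[1],d[0])))
for nm,im,(x0,y0,x1,y1) in(("top",a,(340,215,410,275)),("side",b,(335,150,385,200))):
    s=im[y0:y1,x0:x1].astype(int)
    for t,mm in(("red",(s[...,0]>120)&(s[...,1]<s[...,0]*.35)),("bright",(s[...,0]>215)&(s[...,1]<100))):
        yy,xx=np.where(mm);p=np.c_[xx+x0,yy+y0].astype(np.float32)
        if len(p)>3:print(nm,t,len(p),cv2.boxPoints(cv2.minAreaRect(p)).round(1).tolist(),p.mean(0))
print("top",at_z("top",(389.2,236.2),.142))
E
python3 m.py
```

```text
rect ((543.7681884765625, 103.06813049316406), (262.2997131347656, 172.36732482910156), 83.05937194824219) [ 151  188  122   87 4988]
[[442.0, -17.0], [613.0, -38.0], [645.0, 223.0], [474.0, 244.0]]
(244, 156) [0.736 0.039 0.   ]
(306, 145) [ 0.729 -0.113  0.1  ]
(169, 153) [0.738 0.222 0.02 ]
(371, 185) [ 0.628 -0.249  0.134]
(435, 231) [ 0.53  -0.377  0.134]
(369, 287) [ 0.415 -0.237  0.134]
(376, 245) [ 0.512 -0.275  0.03 ]
stand [[0.5626, -0.2538, 0.01], [0.548, -0.3234, 0.01], [0.4673, -0.3054, 0.01], [0.482, -0.2361, 0.01]] [ 0.51497764 -0.27969425  0.01      ]
0.07107562720275674 -101.8715596305609
0.0826877317621254 167.41105039599273
0.07078919247290229 77.9885877305879
0.08251185831097767 -12.391421934233048
top red 86 [[375.0, 241.0], [385.5, 230.5], [393.0, 238.0], [382.5, 248.5]] [382.6279  239.52325]
top bright 44 [[370.0, 254.8000030517578], [375.3999938964844, 227.89999389648438], [393.70001220703125, 231.5], [388.29998779296875, 258.5]] [383.5     239.79546]
side red 243 [[355.6000061035156, 198.60000610351562], [359.1000061035156, 163.5], [367.3999938964844, 164.3000030517578], [363.8999938964844, 199.39999389648438]] [361.58026 179.80247]
side bright 46 [[344.70001220703125, 196.60000610351562], [360.3999938964844, 161.8000030517578], [368.20001220703125, 165.3000030517578], [352.5, 200.10000610351562]] [362.32608 168.23914]
top [ 0.51780973 -0.28035892  0.142     ]
```

Request:
drive_tool([
  [[0.036, -0.016, 0, 0, 0, 0, 0.6], [0.036, -0.016, 0, 0, 0, 0, 0.6], [0.036, -0.016, 0, 0, 0, 0, 0.6], [0.036, -0.016, 0, 0, 0, 0, 0.6], [0.036, -0.016, 0, 0, 0, 0, 0.6], [0.036, -0.016, 0, 0, 0, 0, 0.6], [0.036, -0.016, 0, 0, 0, 0, 0.6], [0.036, -0.016, 0, 0, 0, 0, 0.6], [0.036, -0.016, 0, 0, 0, 0, 0.6], [0.036, -0.016, 0, 0, 0, 0, 0.6]],
])

```text
time: 1.9
ee_pos: [0.5161, -0.2824, 0.2228]
eef_rot: [0.979, 0.203, 0.0, 0.0]
ft_force: [0.0, 0.4, -0.3]
width: 0.0524
grip_force: 0.0
```

Request:
drive_tool([
  [[0, 0, 0, 0, 0, 0.125, 0.6], [0, 0, 0, 0, 0, 0.125, 0.6], [0, 0, 0, 0, 0, 0.125, 0.6], [0, 0, 0, 0, 0, 0.125, 0.6], [0, 0, 0, 0, 0, 0.125, 0.6], [0, 0, 0, 0, 0, 0, 0.6]],
])

```text
time: 2.5
ee_pos: [0.5152, -0.2836, 0.2226]
eef_rot: [0.994, -0.109, 0.0, 0.0]
ft_force: [-0.5, 0.2, 0.4]
width: 0.0522
grip_force: 0.0
```

```bash
cat >> h.py <<'E'
def st():
    s=r.read_state();M=R.from_quat(s["eef_rot"]).as_matrix()
    print("t",round(s["time"],2),"p",np.round(s["ee_pos"],4),"xang",round(np.degrees(np.arctan2(M[1,0],M[0,0])),1),"zax",np.round(M[:,2],3),"F",np.round(s["ft_force"],2),"T",np.round(s["torque"],2),"w",round(s["width"],4),"g",round(s["grip_force"],1))
    return s,M
def go(p):
    s,M=st();print("tool shift",np.round(M.T@(np.array(p)-s["ee_pos"]),4))
E
python3 -c "
from h import *
print(tri((389.2,236.2),(363.5,165)),tri((386,238),(363,177)),tri((375,245),(360,206)))
go((.5165,-.280,.223))"
```

```text
[ 0.51749666 -0.27975331  0.14455024] [ 0.51778499 -0.28219741  0.10657078] [ 0.51228826 -0.27574851  0.01848681]
t 2.5 p [ 0.5152 -0.2836  0.2226] xang -12.5 zax [ 0. -0. -1.] F [-0.52  0.19  0.37] T [0.03 0.04 0.02] w 0.0522 g 0.0
tool shift [ 0.0005 -0.0038 -0.0004]
```

Request:
drive_tool([
  [[0.001, -0.004, 0.015, 0, 0, 0, 0.6], [0, 0, 0.025, 0, 0, 0, 0.6], [0, 0, 0.025, 0, 0, 0, 0.6], [0, 0, 0.025, 0, 0, 0, 0.6], [0, 0, 0.02, 0, 0, 0, 0.6], [0, 0, 0.012, 0, 0, 0, 0.6], [0, 0, 0.006, 0, 0, 0, 0.6], [0, 0, 0, 0, 0, 0, 0.6]],
])

```text
time: 3.3
ee_pos: [0.5168, -0.2797, 0.0939]
eef_rot: [0.994, -0.107, -0.0, -0.0]
ft_force: [0.7, -0.0, 0.3]
width: 0.052
grip_force: 0.0
```

Request:
drive_tool([
  [[0, 0, 0, 0, 0, 0, 0], [0, 0, 0, 0, 0, 0, 0], [0, 0, 0, 0, 0, 0, 0], [0, 0, 0, 0, 0, 0, 0], [0, 0, 0, 0, 0, 0, 0], [0, 0, 0, 0, 0, 0, 0]],
], squeeze=30)

```text
time: 3.9
ee_pos: [0.5171, -0.28, 0.0947]
eef_rot: [0.994, -0.108, 0.0, 0.0]
ft_force: [1.2, 0.9, 1.6]
width: 0.0159
grip_force: 30.0
```

```bash
python3 -c "
from h import *
st();im=save('side','s1');im2=save('top','t1')
cv2.imwrite('pics/c1.png',cv2.cvtColor(np.hstack([cv2.resize(im[110:230,310:410],None,fx=4,fy=4,interpolation=2),cv2.resize(im2[190:280,200:290],(480,480),interpolation=2)[:, :400]]),cv2.COLOR_RGB2BGR))"
```

```text
t 3.9 p [ 0.5171 -0.28    0.0947] xang -12.4 zax [ 0. -0. -1.] F [1.15 0.91 1.56] T [0.14 0.05 0.  ] w 0.0159 g 30.0
```

View pics/c1.png

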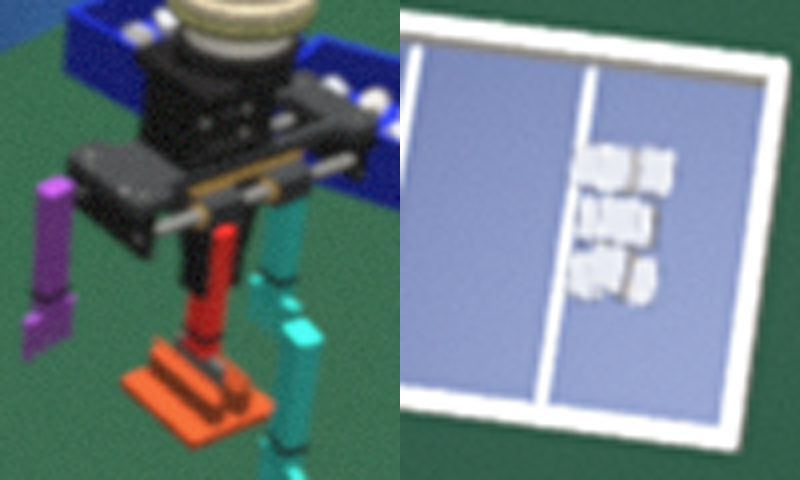

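The crop shows the fingers holding the red handle with the teeth still in the stand. The heap in the right panel is three rows across the tray, at panel y of about 168, 222 and 275. Each row has two bottom pieces with one on top, and there is free bed behind the heap.

Request:
drive_tool([
  [[0, 0, -0.005, 0, 0, 0, 0], [0, 0, -0.01, 0, 0, 0, 0], [0, 0, -0.015, 0, 0, 0, 0], [0, 0, -0.02, 0, 0, 0, 0], [0, 0, -0.03, 0, 0, 0, 0], [0, 0, -0.03, 0, 0, 0, 0], [0, 0, 0, 0, 0, 0, 0], [0, 0, 0, 0, 0, 0, 0]],
])

```text
time: 4.8
ee_pos: [0.5174, -0.2801, 0.2059]
eef_rot: [0.994, -0.108, 0.001, 0.0]
ft_force: [-0.1, 0.7, -1.0]
width: 0.0157
grip_force: 30.0
```

```bash
cat >> h.py <<'E'
C=np.array([.5438,.1031]);a_=np.radians(83.06);U=np.array([np.cos(a_),np.sin(a_)]);V=np.array([U[1],-U[0]])
def tr(p):d=np.asarray(p)[...,:2]-C;return np.stack([d@V,d@U],-1)
def wld(v,u):return C+v*V+u*U
def rk():
    # rake edge in tray coords (v across, u along), tip height, and yaw error to tray
    s,M=st();v,u=tr(s["ee_pos"]);print("rake v %.4f u %.4f tipz %.4f"%(v,u,s["ee_pos"][2]-.0865))
E
python3 - <<'E'
from h import *
a=cv2.cvtColor(cv2.imread("pics/t1.png"),cv2.COLOR_BGR2RGB)
m=(a.min(2)>185)
for z in(.03,.045):
  for (x,y) in((232,221.5),(251.6,221.5),(232,231.6),(248,231.6),(231.5,241.6),(248,241.6)):
    print(z,(x,y),tr(at_z("top",(x,y),z)).round(4))
for n,(x,y) in(("rimTR",(273,201)),("rimBR",(263.5,274)),("line top",(200+193/5.333,190+70/5.333)),("line bot",(200+142/5.333,190+400/5.333))):print(n,tr(at_z("top",(x,y),.046 if "rim" in n else .02)).round(4))
rk();s,M=st();t=wld(0,-.106);print("dist",M.T@(np.r_[t,.2]-s["ee_pos"]))
E
```

```text
0.03 (232, 221.5) [ 0.0269 -0.0405]
0.03 (251.6, 221.5) [ 0.0326 -0.0864]
0.03 (232, 231.6) [ 0.0032 -0.0441]
0.03 (248, 231.6) [ 0.0079 -0.0814]
0.03 (231.5, 241.6) [-0.0201 -0.0465]
0.03 (248, 241.6) [-0.0153 -0.0847]
0.045 (232, 221.5) [ 0.0247 -0.043 ]
0.045 (251.6, 221.5) [ 0.0304 -0.0881]
0.045 (232, 231.6) [ 0.0014 -0.0465]
0.045 (248, 231.6) [ 0.006  -0.0832]
0.045 (231.5, 241.6) [-0.0216 -0.0489]
0.045 (248, 241.6) [-0.0168 -0.0865]
rimTR [ 0.0843 -0.1309]
rimBR [-0.085  -0.1318]
line top [ 0.0737 -0.0422]
line bot [-0.0746 -0.0419]
t 4.8 p [ 0.5174 -0.2801  0.2059] xang -12.4 zax [ 0.002 -0.001 -1.   ] F [-0.11  0.68 -1.02] T [0.03 0.03 0.02] w 0.0157 g 30.0
rake v 0.0201 u -0.3836 tipz 0.1194
t 4.8 p [ 0.5174 -0.2801  0.2059] xang -12.4 zax [ 0.002 -0.001 -1.   ] F [-0.11  0.68 -1.02] T [0.03 0.03 0.02] w 0.0157 g 30.0
dist [-0.04633818 -0.27440242  0.00562455]
```

Request:
drive_tool([
  [[0, 0, 0, 0, 0, -0.095, 0], [-0.003, -0.025, 0, 0, 0, 0, 0], [0, -0.035, 0, 0, 0, 0, 0], [0, -0.035, 0, 0, 0, 0, 0], [0, -0.035, 0, 0, 0, 0, 0], [0, -0.035, 0, 0, 0, 0, 0], [0, -0.035, 0, 0, 0, 0, 0], [0, -0.035, 0.02, 0, 0, 0, 0], [0, -0.025, 0.02, 0, 0, 0, 0], [0, -0.018, 0.02, 0, 0, 0, 0]],
])

```text
time: 5.8
ee_pos: [0.547, -0.0013, 0.1431]
eef_rot: [0.998, -0.059, -0.001, -0.0]
ft_force: [-0.5, -0.3, -2.0]
width: 0.0161
grip_force: 30.0
```

Request:
drive_tool([
  [[0, 0, 0.01, 0, 0, 0, 0], [0, 0, 0, 0, 0, 0, 0], [0, 0, 0, 0, 0, 0, 0]],
])

```text
time: 6.1
ee_pos: [0.5476, -0.0048, 0.1346]
eef_rot: [0.998, -0.061, -0.0, 0.0]
ft_force: [0.9, -0.1, 0.0]
width: 0.0156
grip_force: 30.0
```

```bash
python3 -c "
from h import *
rk()"
```

```text
t 6.1 p [ 0.5476 -0.0048  0.1346] xang -7.0 zax [-0.    -0.001 -1.   ] F [ 0.85 -0.12  0.04] T [-0.02  0.02  0.07] w 0.0156 g 30.0
rake v 0.0168 u -0.1067 tipz 0.0481
```

Request:
drive_tool([
  [[0, 0, 0.01, 0, 0, 0, 0], [0, 0, 0.006, 0, 0, 0, 0], [0, 0, 0.004, 0, 0, 0, 0], [0, 0, 0.002, 0, 0, 0, 0], [0, 0, 0, 0, 0, 0, 0], [0, 0, 0, 0, 0, 0, 0]],
], squeeze=8)

```text
time: 6.7
ee_pos: [0.5478, -0.0036, 0.1127]
eef_rot: [0.998, -0.061, 0.0, 0.0]
ft_force: [0.7, 1.0, -0.7]
width: 0.0159
grip_force: 8.0
```

Request:
drive_tool([
  [[0, 0, 0.0005, 0, 0, 0, 0], [0, 0, 0.0005, 0, 0, 0, 0], [0, 0, 0, 0, 0, 0, 0]],
])

```text
time: 7.0
ee_pos: [0.5477, -0.0036, 0.1116]
eef_rot: [0.998, -0.061, 0.0, 0.0]
ft_force: [-0.4, -0.3, -1.8]
width: 0.0161
grip_force: 8.0
```

Request:
drive_tool([
  [[0, 0, 0.0005, 0, 0, 0, 0], [0, 0, 0.0005, 0, 0, 0, 0], [0, 0, 0, 0, 0, 0, 0]],
])

```text
time: 7.3
ee_pos: [0.5476, -0.0036, 0.1105]
eef_rot: [0.998, -0.061, -0.0, 0.0]
ft_force: [0.1, 0.5, -2.1]
width: 0.0155
grip_force: 8.0
```

Request:
drive_tool([
  [[0, 0, 0.0005, 0, 0, 0, 0], [0, 0, 0.0005, 0, 0, 0, 0], [0, 0, 0, 0, 0, 0, 0]],
])

```text
time: 7.6
ee_pos: [0.5476, -0.0036, 0.1095]
eef_rot: [0.998, -0.061, -0.0, 0.0]
ft_force: [-0.5, -0.6, -1.6]
width: 0.0158
grip_force: 8.0
```

Request:
drive_tool([
  [[0, 0, 0.0005, 0, 0, 0, 0], [0, 0, 0.0005, 0, 0, 0, 0], [0, 0, 0, 0, 0, 0, 0]],
])

```text
time: 7.9
ee_pos: [0.5476, -0.0036, 0.1084]
eef_rot: [0.998, -0.061, -0.0, 0.0]
ft_force: [-0.2, -0.2, -1.7]
width: 0.016
grip_force: 8.0
```

Request:
drive_tool([
  [[0, 0, 0.0005, 0, 0, 0, 0], [0, 0, 0.0005, 0, 0, 0, 0], [0, 0, 0, 0, 0, 0, 0]],
])

```text
time: 8.2
ee_pos: [0.5476, -0.0035, 0.1075]
eef_rot: [0.998, -0.061, -0.0, 0.0]
ft_force: [-0.3, 0.6, -0.7]
width: 0.0157
grip_force: 8.0
```

Request:
drive_tool([
  [[0, 0, 0.0004, 0, 0, 0, 0], [0, 0, 0.0003, 0, 0, 0, 0], [0, 0, 0, 0, 0, 0, 0]],
])

```text
time: 8.5
ee_pos: [0.5477, -0.0036, 0.1068]
eef_rot: [0.998, -0.061, 0.0, 0.0]
ft_force: [0.8, 0.3, -1.5]
width: 0.0162
grip_force: 8.0
```

Request:
drive_tool([
  [[0, 0, 0.0005, 0, 0, 0, 0], [0, 0, 0.0005, 0, 0, 0, 0], [0, 0, 0, 0, 0, 0, 0]],
])

```text
time: 8.8
ee_pos: [0.5476, -0.0036, 0.1057]
eef_rot: [0.998, -0.061, -0.0, 0.0]
ft_force: [0.5, 0.1, -3.0]
width: 0.0159
grip_force: 8.0
```

Request:
drive_tool([
  [[0, 0, 0.0005, 0, 0, 0, 0], [0, 0, 0.0005, 0, 0, 0, 0], [0, 0, 0, 0, 0, 0, 0]],
])

```text
time: 9.1
ee_pos: [0.5476, -0.0036, 0.1048]
eef_rot: [0.998, -0.061, -0.0, 0.0]
ft_force: [1.1, -0.2, -0.7]
width: 0.016
grip_force: 8.0
```

Request:
drive_tool([
  [[0, 0, 0.0005, 0, 0, 0, 0], [0, 0, 0.0005, 0, 0, 0, 0], [0, 0, 0, 0, 0, 0, 0]],
])

```text
time: 9.4
ee_pos: [0.5476, -0.0036, 0.1038]
eef_rot: [0.998, -0.061, 0.0, 0.0]
ft_force: [0.8, 1.1, -2.0]
width: 0.0161
grip_force: 8.0
```

Request:
drive_tool([
  [[0, 0, 0.0005, 0, 0, 0, 0], [0, 0, 0.0005, 0, 0, 0, 0], [0, 0, 0, 0, 0, 0, 0]],
])

```text
time: 9.7
ee_pos: [0.5476, -0.0036, 0.1028]
eef_rot: [0.998, -0.061, -0.0, 0.0]
ft_force: [0.2, -0.1, -1.8]
width: 0.0159
grip_force: 8.0
```

Request:
drive_tool([
  [[0, 0, 0.0005, 0, 0, 0, 0], [0, 0, 0.0005, 0, 0, 0, 0], [0, 0, 0, 0, 0, 0, 0]],
])

```text
time: 10.0
ee_pos: [0.5476, -0.0036, 0.1018]
eef_rot: [0.998, -0.061, -0.0, 0.0]
ft_force: [-0.5, 0.1, -0.9]
width: 0.0158
grip_force: 8.0
```

Request:
drive_tool([
  [[0, 0, 0.0005, 0, 0, 0, 0], [0, 0, 0.0005, 0, 0, 0, 0], [0, 0, 0, 0, 0, 0, 0]],
])

```text
time: 10.3
ee_pos: [0.5476, -0.0036, 0.1008]
eef_rot: [0.998, -0.061, -0.0, 0.0]
ft_force: [0.2, -0.1, -1.7]
width: 0.0159
grip_force: 8.0
```

Request:
drive_tool([
  [[0, 0, 0.0005, 0, 0, 0, 0], [0, 0, 0.0005, 0, 0, 0, 0], [0, 0, 0, 0, 0, 0, 0]],
])

```text
time: 10.6
ee_pos: [0.5478, -0.0036, 0.1]
eef_rot: [0.998, -0.061, 0.0, 0.0]
ft_force: [-1.2, -0.2, 1.8]
width: 0.0161
grip_force: 8.0
```

Request:
drive_tool([
  [[0, 0, -0.01, 0, 0, 0, 0], [0, 0, -0.0095, 0, 0, 0, 0], [0, -0.006, 0, 0, 0, 0, 0], [0, -0.008, 0, 0, 0, 0, 0], [0, -0.008, 0, 0, 0, 0, 0], [0, -0.008, 0, 0, 0, 0, 0], [0, -0.008, 0, 0, 0, 0, 0], [0, -0.008, 0, 0, 0, 0, 0], [0, -0.008, 0, 0, 0, 0, 0], [0, -0.008, 0, 0, 0, 0, 0]],
], squeeze=25)

```text
time: 11.6
ee_pos: [0.5552, 0.0587, 0.1193]
eef_rot: [0.998, -0.061, -0.0, 0.0]
ft_force: [-0.3, 0.2, -1.6]
width: 0.0162
grip_force: 25.0
```

Request:
drive_tool([
  [[0, -0.008, 0, 0, 0, 0, 0], [0, -0.004, 0, 0, 0, 0, 0], [0, 0, 0, 0, 0, 0, 0]],
])

```text
time: 11.9
ee_pos: [0.5566, 0.0707, 0.1193]
eef_rot: [0.998, -0.06, 0.0, -0.0]
ft_force: [-0.0, 0.1, -1.3]
width: 0.0157
grip_force: 25.0
```

```bash
python3 -c "
from h import *
rk();im=save('side','s2');im2=save('top','t2')
cv2.imwrite('pics/c2.png',cv2.cvtColor(np.hstack([cv2.resize(im[215:325,170:320],(600,440),interpolation=2)]),cv2.COLOR_RGB2BGR))"
```

```text
t 11.9 p [0.5566 0.0707 0.1193] xang -6.9 zax [ 0.  0. -1.] F [-0.02  0.08 -1.31] T [-0.02  0.06  0.01] w 0.0157 g 25.0
rake v 0.0166 u -0.0306 tipz 0.0328
```

View pics/c2.png

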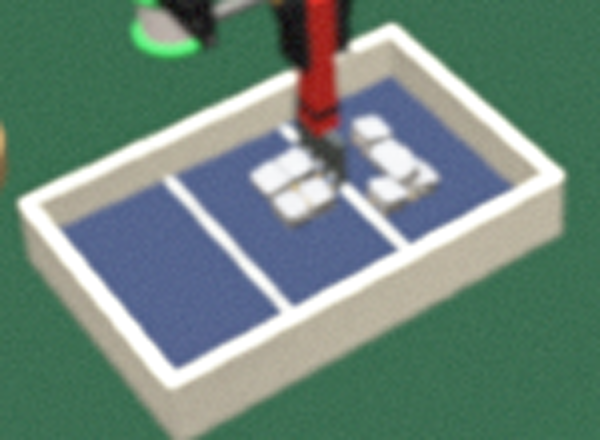

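The side crop shows a 2x2 group ahead of the rake, just past the near line at about (295,185). More pieces remain behind the line at about (390,165), and nothing is jammed. I'll clear the rake towards the empty end and look from above.

Request:
drive_tool([
  [[0, 0, -0.02, 0, 0, 0, 0], [0, 0, -0.03, 0, 0, 0, 0], [0, -0.035, 0, 0, 0, 0, 0], [0, -0.035, 0, 0, 0, 0, 0], [0, -0.035, 0.01, 0, 0, 0, 0], [0, -0.03, 0.02, 0, 0, 0, 0], [0, 0, 0.02, 0, 0, 0, 0], [0, 0, 0.008, 0, 0, 0, 0], [0, 0, 0, 0, 0, 0, 0]],
], squeeze=8)

```text
time: 12.9
ee_pos: [0.5725, 0.2024, 0.1102]
eef_rot: [0.998, -0.061, -0.001, 0.001]
ft_force: [0.2, -0.7, -1.8]
width: 0.0157
grip_force: 8.0
```

```bash
python3 -c "
from h import *
rk();im2=save('top','t3');im=save('side','s3')
cv2.imwrite('pics/c3.png',cv2.cvtColor(np.hstack([cv2.resize(im[215:325,200:300],(400,440),interpolation=2),cv2.resize(im2[190:280,195:275],(391,440),interpolation=2)]),cv2.COLOR_RGB2BGR))"
```

```text
t 12.9 p [0.5725 0.2024 0.1102] xang -7.0 zax [-0.002 -0.001 -1.   ] F [ 0.18 -0.68 -1.84] T [0.03 0.05 0.01] w 0.0157 g 8.0
rake v 0.0165 u 0.1020 tipz 0.0237
```

View pics/c3.png

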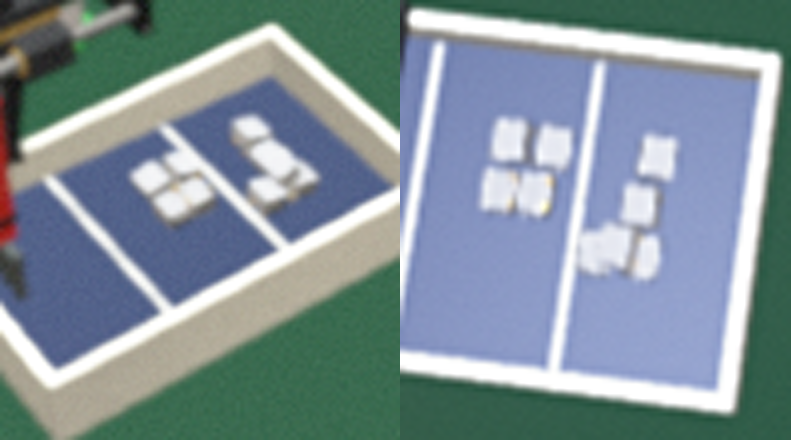

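Four pieces now lie flat in the middle field, at panel (510,140), (552,147), (499,190) and (534,193). Two single pieces remain at the heap end, at (657,157) and (639,204). The row at (595..645,250) is still stacked. Next I feel the bed at the empty end.

```bash
python3 -c "
from h import *
for x,y in((510,140),(552,147),(499,190),(534,193),(657,157),(639,204),(595,250),(615,245),(645,255)):
    print((x,y),tr(at_z('top',(195+(x-400)/4.89,190+y/4.89),.024)).round(4))"
```

```text
(510, 140) [ 0.0303 -0.0043]
(552, 147) [ 0.0294 -0.0251]
(499, 190) [ 0.0055 -0.0029]
(534, 193) [ 0.0061 -0.0199]
(657, 157) [ 0.0309 -0.0764]
(639, 204) [ 0.0072 -0.071 ]
(595, 250) [-0.0175 -0.0533]
(615, 245) [-0.0139 -0.0625]
(645, 255) [-0.0168 -0.0775]
```

Request:
drive_tool([
  [[0, 0, 0.0005, 0, 0, 0, 0], [0, 0, 0.0005, 0, 0, 0, 0], [0, 0, 0, 0, 0, 0, 0]],
])

```text
time: 13.3
ee_pos: [0.5732, 0.2037, 0.1109]
eef_rot: [0.998, -0.061, 0.0, -0.0]
ft_force: [0.7, 0.6, -1.1]
width: 0.0165
grip_force: 8.0
```

Request:
drive_tool([
  [[0, 0, 0.0005, 0, 0, 0, 0], [0, 0, 0.0005, 0, 0, 0, 0], [0, 0, 0, 0, 0, 0, 0]],
])

```text
time: 13.6
ee_pos: [0.5729, 0.2038, 0.1093]
eef_rot: [0.998, -0.061, -0.0, 0.0]
ft_force: [-0.1, -0.2, -1.4]
width: 0.016
grip_force: 8.0
```

Request:
drive_tool([
  [[0, 0, 0.0005, 0, 0, 0, 0], [0, 0, 0.0005, 0, 0, 0, 0], [0, 0, 0, 0, 0, 0, 0]],
])

```text
time: 13.9
ee_pos: [0.5729, 0.2038, 0.1082]
eef_rot: [0.998, -0.061, -0.0, 0.0]
ft_force: [-0.0, -0.5, -1.4]
width: 0.0162
grip_force: 8.0
```

Request:
drive_tool([
  [[0, 0, 0.0005, 0, 0, 0, 0], [0, 0, 0.0003, 0, 0, 0, 0], [0, 0, 0, 0, 0, 0, 0]],
])

```text
time: 14.2
ee_pos: [0.5729, 0.2039, 0.1075]
eef_rot: [0.998, -0.061, -0.0, 0.0]
ft_force: [-0.6, 0.1, -1.2]
width: 0.0161
grip_force: 8.0
```

Request:
drive_tool([
  [[0, 0, 0.0005, 0, 0, 0, 0], [0, 0, 0.0003, 0, 0, 0, 0], [0, 0, 0, 0, 0, 0, 0]],
])

```text
time: 14.5
ee_pos: [0.573, 0.2039, 0.1068]
eef_rot: [0.998, -0.061, 0.0, 0.0]
ft_force: [0.5, -0.1, -0.5]
width: 0.016
grip_force: 8.0
```

Request:
drive_tool([
  [[0, 0, 0.0003, 0, 0, 0, 0], [0, 0, 0.0002, 0, 0, 0, 0], [0, 0, 0, 0, 0, 0, 0]],
])

```text
time: 14.8
ee_pos: [0.573, 0.2039, 0.1064]
eef_rot: [0.998, -0.061, 0.0, -0.0]
ft_force: [-0.9, -0.0, 2.4]
width: 0.016
grip_force: 8.0
```

Request:
drive_tool([
  [[0, 0, -0.02, 0, 0, 0, 0], [0, 0, -0.03, 0, 0, 0, 0], [0.0135, 0.03, 0, 0, 0, 0, 0], [0.014, 0.03, 0, 0, 0, 0, 0], [0, 0.035, 0, 0, 0, 0, 0], [0, 0.035, 0, 0, 0, 0, 0], [0, 0.035, 0, 0, 0, 0, 0], [0, 0.025, 0, 0, 0, 0, 0], [0, 0.019, 0, 0, 0, 0, 0], [0, 0, 0.025, 0, 0, 0, 0]],
], squeeze=15)

```text
time: 15.8
ee_pos: [0.5768, -0.0108, 0.1337]
eef_rot: [0.998, -0.063, 0.003, 0.001]
ft_force: [1.0, -0.4, -2.4]
width: 0.0159
grip_force: 15.0
```

Request:
drive_tool([
  [[0, 0, 0.015, 0, 0, 0, 0], [0, 0, 0.008, 0, 0, 0, 0], [0, 0, 0.004, 0, 0, 0, 0], [0, 0, 0, 0, 0, 0, 0], [0, 0, 0, 0, 0, 0, 0]],
])

```text
time: 16.3
ee_pos: [0.5754, -0.0065, 0.1049]
eef_rot: [0.998, -0.06, 0.0, -0.0]
ft_force: [-0.9, 0.1, -1.1]
width: 0.0158
grip_force: 15.0
```

```bash
python3 -c "
from h import *
rk()"
```

```text
t 16.3 p [ 0.5754 -0.0065  0.1049] xang -6.9 zax [ 0.001  0.    -1.   ] F [-0.9   0.15 -1.08] T [ 0.06  0.05 -0.02] w 0.0158 g 15.0
rake v 0.0446 u -0.1050 tipz 0.0184
```

Request:
drive_tool([
  [[0, 0, 0.002, 0, 0, 0, 0], [0, 0, 0.0015, 0, 0, 0, 0], [0, 0, 0.0006, 0, 0, 0, 0], [0, 0, 0, 0, 0, 0, 0]],
])

```text
time: 16.7
ee_pos: [0.5751, -0.0069, 0.1003]
eef_rot: [0.998, -0.061, 0.0, 0.0]
ft_force: [-0.1, 0.8, 0.1]
width: 0.016
grip_force: 15.0
```

Request:
drive_tool([
  [[0, 0, 0.0004, 0, 0, 0, 0], [0, 0, 0, 0, 0, 0, 0], [0, 0, 0, 0, 0, 0, 0]],
])

```text
time: 17.0
ee_pos: [0.5752, -0.0069, 0.1]
eef_rot: [0.998, -0.061, 0.0, 0.0]
ft_force: [-0.5, -0.1, 1.0]
width: 0.0162
grip_force: 15.0
```

Request:
drive_tool([
  [[0, -0.002, -5e-05, 0, 0, 0, 0], [0, -0.004, -0.00012, 0, 0, 0, 0], [0, -0.004, -0.00012, 0, 0, 0, 0], [0, -0.004, -0.00012, 0, 0, 0, 0], [0, -0.004, -0.00012, 0, 0, 0, 0]],
])

```text
time: 17.5
ee_pos: [0.5772, 0.0113, 0.1004]
eef_rot: [0.998, -0.06, 0.0, 0.0]
ft_force: [-0.6, -1.2, 2.1]
width: 0.0157
grip_force: 15.0
```

Request:
drive_tool([
  [[0, -0.005, -0.00016, 0, 0, 0, 0], [0, -0.005, -0.00016, 0, 0, 0, 0], [0, -0.005, -0.00016, 0, 0, 0, 0], [0, -0.005, -0.00016, 0, 0, 0, 0], [0, -0.005, -0.00016, 0, 0, 0, 0], [0, -0.005, -0.00016, 0, 0, 0, 0]],
])

```text
time: 18.1
ee_pos: [0.5809, 0.0411, 0.1013]
eef_rot: [0.998, -0.061, 0.0, 0.0]
ft_force: [-0.3, -3.0, 3.6]
width: 0.0158
grip_force: 15.0
```

Request:
drive_tool([
  [[0, -0.005, -0.0002, 0, 0, 0, 0], [0, -0.005, -0.0002, 0, 0, 0, 0], [0, -0.005, -0.00018, 0, 0, 0, 0], [0, -0.005, -0.00016, 0, 0, 0, 0], [0, -0.005, -0.00016, 0, 0, 0, 0], [0, -0.005, -0.00016, 0, 0, 0, 0]],
])

```text
time: 18.7
ee_pos: [0.5845, 0.0709, 0.1024]
eef_rot: [0.998, -0.061, 0.0, 0.0]
ft_force: [-0.6, -2.4, 4.0]
width: 0.0159
grip_force: 15.0
```

Request:
drive_tool([
  [[0, -0.005, -0.0002, 0, 0, 0, 0], [0, -0.005, -0.0002, 0, 0, 0, 0], [0, -0.005, -0.00018, 0, 0, 0, 0], [0, -0.005, -0.00016, 0, 0, 0, 0], [0, -0.005, -0.00016, 0, 0, 0, 0], [0, -0.005, -0.00016, 0, 0, 0, 0]],
])

```text
time: 19.3
ee_pos: [0.5881, 0.1007, 0.1033]
eef_rot: [0.998, -0.061, 0.0, 0.0]
ft_force: [0.3, -3.7, 5.0]
width: 0.0157
grip_force: 15.0
```

Request:
drive_tool([
  [[0, -0.005, -0.00024, 0, 0, 0, 0], [0, -0.005, -0.00024, 0, 0, 0, 0], [0, -0.005, -0.0002, 0, 0, 0, 0], [0, -0.005, -0.00018, 0, 0, 0, 0], [0, -0.005, -0.00016, 0, 0, 0, 0]],
])

```text
time: 19.8
ee_pos: [0.591, 0.1256, 0.1043]
eef_rot: [0.998, -0.061, -0.0, -0.0]
ft_force: [-0.0, -2.2, 2.3]
width: 0.0157
grip_force: 15.0
```

Request:
drive_tool([
  [[0, -0.005, -0.00016, 0, 0, 0, 0], [0, -0.005, -0.00016, 0, 0, 0, 0], [0, -0.005, -0.00016, 0, 0, 0, 0], [0, -0.003, -0.0001, 0, 0, 0, 0], [0, 0, 0, 0, 0, 0, 0]],
])

```text
time: 20.3
ee_pos: [0.5932, 0.1439, 0.1049]
eef_rot: [0.998, -0.06, 0.0, -0.0]
ft_force: [0.3, -0.1, 1.3]
width: 0.0156
grip_force: 15.0
```

Request:
drive_tool([
  [[0, 0.003, 0, 0, 0, 0, 0], [0, 0.003, -0.005, 0, 0, 0, 0], [0, 0, -0.02, 0, 0, 0, 0], [0, 0, -0.03, 0, 0, 0, 0], [-0.02, 0.03, -0.03, 0, 0, 0, 0], [-0.02, 0.035, 0, 0, 0, 0, 0], [-0.02, 0.035, 0, 0, 0, 0, 0], [-0.02, 0.035, 0, 0, 0, 0, 0], [-0.002, 0.01, 0, 0, 0, 0, 0], [0, 0, 0, 0, 0, 0, 0]],
])

```text
time: 21.3
ee_pos: [0.4931, 0.0009, 0.1903]
eef_rot: [0.998, -0.062, 0.0, 0.0]
ft_force: [0.3, 0.7, -1.8]
width: 0.0162
grip_force: 15.0
```

```bash
python3 -c "
from h import *
rk();im2=save('top','t4');im=save('side','s4')
cv2.imwrite('pics/c4.png',cv2.cvtColor(np.hstack([cv2.resize(im[215:325,170:290],(480,440),interpolation=2),cv2.resize(im2[180:280,145:275],(520,400),interpolation=2)[:, :]] if 0 else [cv2.resize(im2[180:280,145:275],(780,600),interpolation=2)]),cv2.COLOR_RGB2BGR))"
```

```text
t 21.3 p [0.4931 0.0009 0.1903] xang -7.2 zax [ 0.001 -0.001 -1.   ] F [ 0.33  0.66 -1.79] T [ 0.05  0.02 -0.01] w 0.0162 g 15.0
rake v -0.0380 u -0.1076 tipz 0.1038
```

View pics/c4.png

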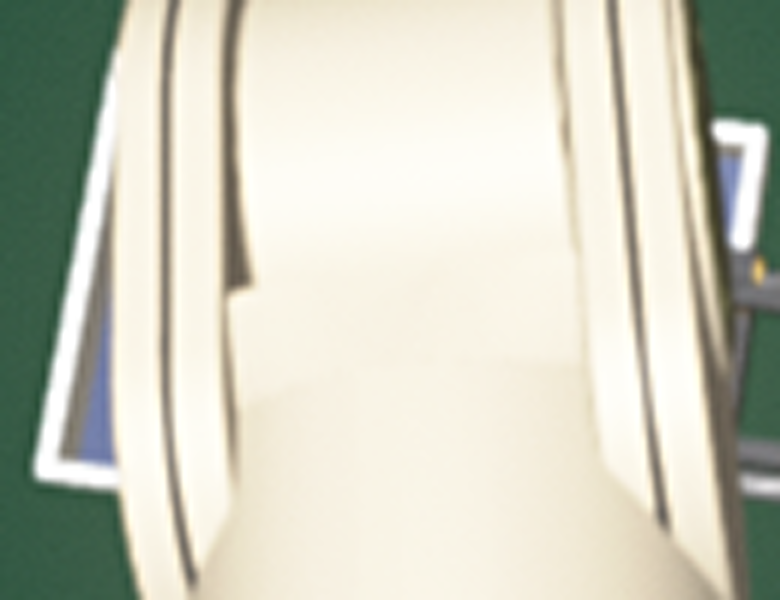

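The arm hides the tray in this view, so I carry on with the last stacked row using the same high pass.

Request:
drive_tool([
  [[0.01, -0.002, 0.02, 0, 0, 0, 0], [0, 0, 0.025, 0, 0, 0, 0], [0, 0, 0.02, 0, 0, 0, 0], [0, 0, 0.006, 0, 0, 0, 0], [0, 0, 0, 0, 0, 0, 0]],
], squeeze=25)

```text
time: 21.9
ee_pos: [0.5036, 0.005, 0.1184]
eef_rot: [0.998, -0.06, -0.001, -0.0]
ft_force: [0.5, -0.1, -1.3]
width: 0.0158
grip_force: 25.0
```

```bash
python3 -c "
from h import *
rk()"
```

```text
t 21.9 p [0.5036 0.005  0.1184] xang -6.8 zax [-0.002  0.001 -1.   ] F [ 0.52 -0.1  -1.32] T [-0.04  0.05 -0.02] w 0.0158 g 25.0
rake v -0.0280 u -0.1022 tipz 0.0319
```

Request:
drive_tool([
  [[0, -0.004, -0.0006, 0, 0, 0, 0], [0, -0.007, 0, 0, 0, 0, 0], [0, -0.008, 0, 0, 0, 0, 0], [0, -0.008, 0, 0, 0, 0, 0], [0, -0.008, 0, 0, 0, 0, 0], [0, -0.008, 0, 0, 0, 0, 0], [0, -0.008, 0, 0, 0, 0, 0], [0, -0.008, 0, 0, 0, 0, 0], [0, -0.008, 0, 0, 0, 0, 0], [0, -0.004, 0, 0, 0, 0, 0]],
])

```text
time: 22.9
ee_pos: [0.5124, 0.0754, 0.1196]
eef_rot: [0.998, -0.06, 0.0, -0.0]
ft_force: [0.6, -0.8, -1.2]
width: 0.016
grip_force: 25.0
```

Request:
drive_tool([
  [[0, 0, 0, 0, 0, 0, 0], [0, 0.003, -0.01, 0, 0, 0, 0], [0, 0.01, -0.03, 0, 0, 0, 0], [0, 0.035, -0.03, 0, 0, 0, 0], [0, 0.04, -0.02, 0, 0, 0, 0], [0, 0.045, 0, 0, 0, 0, 0], [0, 0.045, 0, 0, 0, 0, 0], [0, 0.045, 0, 0, 0, 0, 0], [0, 0.045, 0, 0, 0, 0, 0], [0, 0.03, 0, 0, 0, 0, 0]],
])

```text
time: 23.9
ee_pos: [0.4748, -0.2259, 0.2105]
eef_rot: [0.998, -0.063, 0.0, 0.001]
ft_force: [-0.0, 0.1, -1.0]
width: 0.0158
grip_force: 25.0
```

```bash
python3 -c "
from h import *
rk();im2=save('top','t5');im=save('side','s5')
cv2.imwrite('pics/c5.png',cv2.cvtColor(np.vstack([cv2.resize(im[225:320,170:315],(458,300),interpolation=2),cv2.resize(im2[184:280,145:275],(458,300),interpolation=2)] if 0 else [np.hstack([cv2.resize(im[225:325,180:310],(390,300),interpolation=2),cv2.resize(im2[184:280,145:275],(406,300),interpolation=2)])]),cv2.COLOR_RGB2BGR))"
```

```text
t 23.9 p [ 0.4748 -0.2259  0.2105] xang -7.2 zax [ 0.    -0.001 -1.   ] F [-0.02  0.09 -0.97] T [ 0.04  0.03 -0.03] w 0.0158 g 25.0
rake v -0.0287 u -0.3349 tipz 0.1240
```

View pics/c5.png

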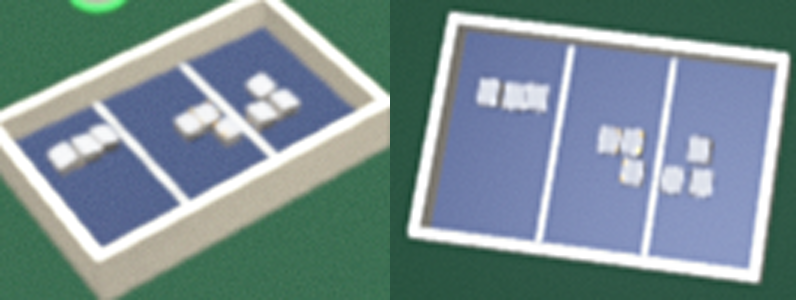

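The crop shows three pieces in each field, all in one layer and apart from each other. Now I return the rake.

Request:
drive_tool([
  [[0, 0, -0.02, 0, 0, 0.093, 0], [0, 0, 0, 0, 0, 0, 0]],
])

```text
time: 24.2
ee_pos: [0.4772, -0.222, 0.2323]
eef_rot: [0.994, -0.108, 0.002, 0.001]
ft_force: [1.1, 0.0, -2.0]
width: 0.0158
grip_force: 25.0
```

```bash
python3 -c "
from h import *
go((.517,-.280,.2305))"
```

```text
t 24.2 p [ 0.4772 -0.222   0.2323] xang -12.4 zax [ 0.004 -0.001 -1.   ] F [ 1.13  0.02 -1.98] T [ 0.09 -0.03  0.04] w 0.0158 g 25.0
tool shift [0.0513 0.0481 0.002 ]
```

Request:
drive_tool([
  [[0.013, 0.012, 0, 0, 0, 0, 0], [0.013, 0.012, 0, 0, 0, 0, 0], [0.013, 0.012, 0, 0, 0, 0, 0], [0.012, 0.012, 0, 0, 0, 0, 0], [0, 0, 0.02, 0, 0, 0, 0], [0, 0, 0.025, 0, 0, 0, 0], [0, 0, 0.025, 0, 0, 0, 0], [0, 0, 0.015, 0, 0, 0, 0], [0, 0, 0, 0, 0, 0, 0], [0, 0, 0, 0, 0, 0, 0]],
])

```text
time: 25.2
ee_pos: [0.5163, -0.2793, 0.1453]
eef_rot: [0.994, -0.106, 0.0, 0.0]
ft_force: [0.3, 1.4, -0.5]
width: 0.0158
grip_force: 25.0
```

```bash
python3 -c "
from h import *
go((.517,-.280,.0945))"
```

```text
t 25.2 p [ 0.5163 -0.2793  0.1453] xang -12.2 zax [ 0.001 -0.    -1.   ] F [ 0.31  1.37 -0.52] T [ 0.05 -0.   -0.02] w 0.0158 g 25.0
tool shift [0.0008 0.0005 0.0508]
```

Request:
drive_tool([
  [[0.0008, 0.0005, 0.008, 0, 0, 0, 0], [0, 0, 0.01, 0, 0, 0, 0], [0, 0, 0.008, 0, 0, 0, 0], [0, 0, 0.005, 0, 0, 0, 0], [0, 0, 0.004, 0, 0, 0, 0], [0, 0, 0, 0, 0, 0, 0]],
], squeeze=15)

```text
time: 25.8
ee_pos: [0.5163, -0.2798, 0.1089]
eef_rot: [0.994, -0.107, -0.0, -0.0]
ft_force: [-0.1, 1.1, -0.6]
width: 0.0162
grip_force: 15.0
```

Request:
drive_tool([
  [[0, 0, 0.003, 0, 0, 0, 0], [0, 0, 0.003, 0, 0, 0, 0], [0, 0, 0.003, 0, 0, 0, 0], [0, 0, 0, 0, 0, 0, 0]],
])

```text
time: 26.2
ee_pos: [0.5164, -0.2798, 0.1001]
eef_rot: [0.994, -0.107, -0.0, -0.0]
ft_force: [-0.5, -0.4, -1.2]
width: 0.016
grip_force: 15.0
```

Request:
drive_tool([
  [[0, 0, 0.002, 0, 0, 0, 0], [0, 0, 0.0015, 0, 0, 0, 0], [0, 0, 0.001, 0, 0, 0, 0], [0, 0, 0.0006, 0, 0, 0, 0], [0, 0, 0, 0, 0, 0, 0]],
])

```text
time: 26.7
ee_pos: [0.5166, -0.2799, 0.0954]
eef_rot: [0.994, -0.107, -0.0, -0.0]
ft_force: [0.3, 0.5, -0.8]
width: 0.016
grip_force: 15.0
```

Request:
drive_tool([
  [[0, 0, 0.0005, 0, 0, 0, 0], [0, 0, 0.0003, 0, 0, 0, 0], [0, 0, 0, 0, 0, 0, 0.15], [0, 0, 0, 0, 0, 0, 0.3], [0, 0, 0, 0, 0, 0, 0.6], [0, 0, 0, 0, 0, 0, 0.6], [0, 0, 0, 0, 0, 0, 0.6], [0, 0, 0, 0, 0, 0, 0.6]],
])

```text
time: 27.5
ee_pos: [0.5166, -0.28, 0.0947]
eef_rot: [0.994, -0.107, 0.0, 0.0]
ft_force: [-0.4, 0.0, -0.4]
width: 0.0471
grip_force: 0.0
```

Request:
drive_tool([
  [[0, 0, -0.01, 0, 0, 0, 0.6], [0, 0, -0.02, 0, 0, 0, 0.6], [0, 0, -0.03, 0, 0, 0, 0.6], [0, 0, -0.04, 0, 0, 0, 0.6], [0, 0, -0.04, 0, 0, 0, 0.6], [0, 0.045, 0, 0, 0, 0, 0.6], [0, 0.045, 0, 0, 0, 0, 0.6], [0, 0.045, 0, 0, 0, 0, 0.6], [0, 0.045, 0, 0, 0, 0, 0.6], [0, 0, 0, 0, 0, 0, 0.6]],
])

```text
time: 28.5
ee_pos: [0.4739, -0.4629, 0.2346]
eef_rot: [0.994, -0.111, -0.001, 0.002]
ft_force: [-0.8, 0.3, -0.9]
width: 0.0523
grip_force: 0.0
```

```bash
python3 -c "
from h import *
st();im2=save('top','t6');im=save('side','s6')
cv2.imwrite('pics/c6.png',cv2.cvtColor(np.hstack([cv2.resize(im[140:320,170:410],(400,300),interpolation=2),cv2.resize(im2[170:320,150:350+50],(400,240),interpolation=2)[:240] if 0 else cv2.resize(im2[200:290,340:460],(400,300),interpolation=2)]),cv2.COLOR_RGB2BGR))"
```

```text
t 28.5 p [ 0.4739 -0.4629  0.2346] xang -12.8 zax [-0.002 -0.003 -1.   ] F [-0.81  0.29 -0.88] T [ 0.09  0.06 -0.03] w 0.0523 g 0.0
```

View pics/c6.png

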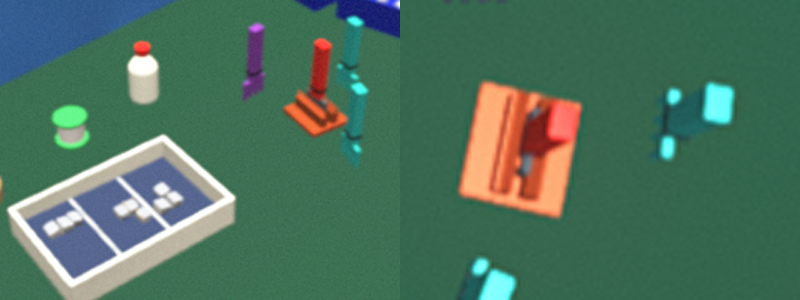

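The rake stands in its slot, the nine pieces lie in one layer, and everything else is where it was. Handing in.

```bash
python3 -c "
from bench import r
print(r.close_job())"
```

```text
the job is handed in; nothing more can be done
None
```

I raked the nine pieces into a single layer, three in each field, put the rake back upright in its stand, and handed the job in at about 28.5 s; no verdict came back.

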